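Start the rind-brushing machine

ROBOT

A 7-joint arm with a two-finger parallel gripper is mounted at the origin on the work surface. World frame = base frame: x ahead of the robot, y to its left, z up, the work surface at z = 0. Lengths are in m, angles in rad, forces in N, time in s.
With the tool pointing down it reaches from about 0.4 to 0.85 m from the base axis. Payload 6.9 kg.
Tool frame: the origin (TCP) lies midway between the tips of the shut fingers; the grasp point (between the pads) lies behind it (ctrl.pinch_z is the z of the grasp point in the tool frame, in m); z points along the fingers, y is the line along which they close (so a half turn about z gives the same grasp; the last joint's range is limited). The gripper opens to 85 mm and grips with 20 to 120 N. Pads are 22 mm wide; open, the fingers measure 114 mm over their backs; the gripper's body (76 mm by 85 mm) begins 54 mm behind the grasp point. The pads swing forward as they close: fully open they stand 13 mm farther back than shut.
Start: joints at [-1.165, 0.507, -0.238, 1.5, 0.126, 1.149, -0.155], TCP at [0.185, 0.597, 0.231] pointing down, gripper open.
Joint ranges: [-3.08, 3.08], [-0.24, 2.05], [-1.43, 1.35], [0, 2.5], [-1.52, 4.66], [0.17, 1.96], [-2.89, 2.89]. Speed limits (rad/s): [2.39, 2.39, 3.14, 3.14, 3.14, 3.14, 3.14].

INTERFACE

Orientations are given as a unit quaternion [w, x, y, z].
In Python, from station import ctrl, get_state, vision, ticket, models gives the robot as it stands. Calls block until the motion is done:
- ctrl.movep(position, orientation): joint-space move of the TCP to a pose.
- ctrl.movel(position, frame=None, max_speed=0.15): straight line of the TCP; frame=None keeps the orientation; max_speed is the mean speed in m/s.
- ctrl.set_joints(angles): joint-space move.
- ctrl.ungrasp() and ctrl.close_gripper(force=None): open the fingers fully, or close them until they stop; force is the grip in N (None keeps the last).
- ctrl.pause(seconds).
- ctrl.ik(position, orientation): joint angles nearest the present ones, or None.
- get_state(): the state.
- vision.grab_frame(name): name is "scene" or "top" or "wrist"; returns (picture, depth): 384x512x3 uint8, blue, green, red; 384x512 float32, m along the optical axis (not along the pixel's ray), 0 where there is no reading.
- vision.camera_info(name): a dict with "mtx" (3x3 intrinsics, pixels), "dist_coeffs" ([k1, k2, p1, p2, k3] as OpenCV has them; the pictures are not rectified), "R" (3x3) and "t" (3): a world point X has camera coordinates R X + t; the wrist camera has in their place "hand_eye" (4x4, takes a point from camera to tool coordinates, whose origin is the TCP and whose axes are the flange's). Camera axes: x right, y down, z forward; pixel columns grow to the right and rows downward; lengths in m; the calibration is good to about 2 mm. A picture is of the moment at which its call begins: read the wrist's pose just before it. camera_info takes no time and is no camera call.
A pose or a line that the arm cannot do raises ctrl.Unreachable and nothing moves.
- ticket.close_job(): hands the job in; it is judged then, once.
Trained networks look in the newest picture that a camera, given by its name, has taken for a name from the list of things; names that differ only in an ending like _2 or _b are one class to them, and where a whole thing is asked for, a point or a joint stands for the part that bears it (a point fixed in the world has none). Each returns a list of dicts, best first, with "p" (0 to 1); they miss things now and then, are a little off and sometimes report something else, mostly with a low value. They report only what shows in the picture. A call takes as long as a camera call.
- models.recognise(camera, target): "point" ([column, row] in pixels, amid what is visible of it).
- models.masks_of(camera, target): "mask" (384x512 bool, what is visible of it) and "point" ([column, row] in pixels, amid what is visible of it).
The state is a dict: "time": time; "qpos": joint angles; "qd": joint speeds; "tau": joint torques, N m; "tcp_pos": TCP position; "eef_rot": TCP orientation; "contact_force": force on the tool from outside, world axes, zero at the start; "wrist_torque": the same for the moment, N m; "width": finger opening in m; "gripper_force": force on a finger pad.
Only numpy, scipy, OpenCV 4.12 (cv2) and the standard library are available. Lean on these libraries where they do the work, as an engineer would, in place of code of your own. Each camera call takes 0.05 s, during which the arm holds its last target. There are 200 camera calls.

TASK

Start the cheese-brushing machine by touch alone, with the fingers closed if you like: push the orange tab of the gate bolt all the way home towards the black keeper, then press down the raised, green-dotted half of the white power rocker until it has tipped fully to on, then press the green start button fully in and let it come back out. Keep this order, leave the blue, yellow and red buttons unpressed, and do not lift or shift the cheeses or other things on the table.

Things in the scene. Friction and masses are not known exactly. Their poses are not given: they have to be found in the camera images.
- machine: Brushing machine, fixed: white base 250 x 250 x 30 mm (x -120 to +130 mm); turntable with a cheese, top 112 mm above the table; wire gate 99 mm high at x = -62; brush head with blue motor, 208 mm tall, in the far left corner (x and y over +35 mm). Origin: on the table near the base's centre; x from the gate inwards, away from the robot (yaw within 0.25), y left, z up. The gate bolt lies along y at x = -100 mm, in front of the gate.
- tab_top (a point): Centre of the top face of the orange thumb tab of the gate bolt, 78 mm above the table. Tab: 22 mm (machine x) by 18 mm (machine y), 36 mm tall, on a flat bar; free on both y sides above 46 mm height (dark guide at machine y -68 to -56, 46 mm high; black keeper at y +45 to +67, 52 mm high). It slides along machine +y, towards the keeper.
- bolt (a joint): Slide of the gate bolt in m: 0 fully open (tab at machine y = -30 mm), 0.040 fully home in the keeper against a hard stop (tab at machine y = +10 mm); grows as the tab is pushed to machine +y. It starts between 0 and 0.012, drags with about 2 N of friction and stays where it is left.
- console: Control console, fixed: aluminium box 200 (x) x 260 (y) x 70 mm, grey top. Origin: centre of its underside; x away from the robot (yaw within 0.25), y left, z up. On its top, far row: green, blue and yellow buttons in any order about 80 mm apart; near row: white power rocker and red emergency stop, in either order.
- rocker_mid (a point): Middle of the white power rocker's top, on its hinge line, 88 mm above the table; axes as the console's. Paddle 64 mm (x) by 30 mm (y) in a low black frame, tilting about y. Off: the far (+x) half, with a green dot, is raised, its end 7 mm above this point. On: that end is 7 mm below it and the near half raised. A spot 22 mm from the middle moves about 10 mm.
- rocker (a joint): Tilt of the power rocker in rad: 0 off (far half, with the green dot, raised), 0.44 fully on (far half down against a hard stop). Turned by pressing down on the far half, about 2.5 N at 22 mm from the middle; it stays where it is left.
- green_top (a point): Centre of the top of the green start button, about 90 mm above the table: a round push button of 30 mm diameter on the console, in a black collar of 46 mm diameter and 12 mm height; it is pressed straight down
- green (a joint): travel of the green button in m: 0 out, 0.008 fully in; a spring returns it; it needs about 1.5 N to start and 4.5 N to be fully in
- blue_top (a point): Centre of the top of the blue button, not to be pressed: a round push button of 30 mm diameter on the console, in a black collar of 46 mm diameter and 12 mm height; pressed straight down
- blue (a joint): travel of the blue button in m: 0 out, 0.008 fully in; a spring returns it; it needs about 1.5 N to start and 4.5 N to be fully in
- yellow_top (a point): Centre of the top of the yellow button, not to be pressed: a round push button of 30 mm diameter on the console, in a black collar of 46 mm diameter and 12 mm height; pressed straight down
- yellow (a joint): travel of the yellow button in m: 0 out, 0.008 fully in; a spring returns it; it needs about 1.5 N to start and 4.5 N to be fully in
- stop_top (a point): Centre of the top of the red emergency stop, 42 mm diameter in a yellow collar of 58 mm, about 88 mm above the table; not to be pressed
- stop (a joint): travel of the red emergency stop in m: 0 out, 0.006 fully in (9 N, springs back)
- cheese: White cheese, 96 mm diameter, 70 mm high, loose on the machine's turntable behind the gate; origin: centre of its underside
- cheese_front: Small white cheese, 66 mm diameter, 55 mm high, loose on the table in the gap between console and machine; origin: centre of its underside
- cheese_grey: Grey cheese, 100 mm diameter, 70 mm high, loose on the far part of the table; origin: centre of its underside
- cheese_gold: Golden cheese, 104 mm diameter, 45 mm high, loose on the far part of the table; origin: centre of its underside
- jar: Jar, 50 mm diameter, 85 mm high, loose between console and machine; origin: centre of its underside
- scrub_brush: Hand brush lying loose at the left side of the table; origin: its underside, about mid-length
- cup: Steel cup, 76 mm diameter, 90 mm high, loose at the right side of the table; origin: centre of its underside

How it is judged:
By the outcome, as a careful person would: the job done as asked, in the order asked, and still so for the second after the job is handed in, with the robot touching nothing.
It also fails if it takes over 58 s, if anything falls off the work surface, if the arm or the gripper's body presses on something with over 40 N, if the wrist force passes 120 N, or if a joint passes its speed limit or range.

## Working session

There is one attempt and no reset: what is moved stays moved. The work goes in short steps, each a Python script; the robot and the scene stay as the last script left them, time stands still between calls to the robot, and variables do not carry over. Pictures are saved under pics/ and viewed, at most 10 in all, crops included, and the job is handed in when it is done.

```bash
ls; mkdir -p pics
cat > h.py <<'E'
import numpy as np, cv2
from station import ctrl, get_state, vision, ticket, models
from scipy.spatial.transform import Rotation as Rn
def cam(name):
    c=vision.camera_info(name); K=np.array(c["mtx"]); D=np.array(c["dist_coeffs"])
    if "R" in c: R=np.array(c["R"]); t=np.array(c["t"]); return K,D,R.T,-R.T@t
    s=get_state(); q=np.array(s["eef_rot"]); T=np.eye(4); T[:3,:3]=Rn.from_quat(q[[1,2,3,0]]).as_matrix(); T[:3,3]=s["tcp_pos"]
    T=T@np.array(c["hand_eye"]); return K,D,T[:3,:3],T[:3,3]
def ray(c,p):
    K,D,R,o=c; u=cv2.undistortPoints(np.array([[p]],float),K,D)[0,0]; return R@np.array([u[0],u[1],1.])
def at_z(c,p,z):
    d=ray(c,p); return c[3]+d*(z-c[3][2])/d[2]
def at_depth(c,p,dep):
    return c[3]+ray(c,p)*dep
def down(yaw): # tool z down, tool y axis at world angle yaw (+90deg)
    q=(Rn.from_euler('z',yaw)*Rn.from_euler('x',np.pi)).as_quat(); return [q[3],q[0],q[1],q[2]]
E
python3 - <<'E'
from h import *
s=get_state(); print(s["time"],s["eef_rot"],ctrl.pinch_z,s["contact_force"])
H={"tab_top":.078,"rocker_mid":.088,"green_top":.09,"blue_top":.09,"yellow_top":.09,"stop_top":.088}
for n in ["top","scene"]:
    c=cam(n); im,dep=vision.grab_frame(n); cv2.imwrite(f"pics/{n}.png",im)
    print(n,c[3])
    for k,z in H.items():
        for r in models.recognise(n,k)[:2]:
            p=r["point"]; print(k,round(r["p"],2),np.round(p,1),at_z(c,p,z).round(3),at_depth(c,p,dep[int(p[1]),int(p[0])]).round(3))
print(get_state()["time"])
E
```

```text
pics
0.0 [-1.15576610e-04  1.49806359e-01  9.88714945e-01 -8.93319652e-04] -0.0187 [-0.13774517  0.51600086  0.0373424 ]
top [0.2670102  0.00354697 1.57331385]
tab_top 0.61 [321.1 243.3] [ 0.408 -0.216  0.078] [ 0.409 -0.216  0.077]
rocker_mid 0.51 [189.8 216.9] [0.493 0.263 0.088] [0.493 0.262 0.094]
green_top 0.58 [224.5 187.8] [0.605 0.14  0.09 ] [0.603 0.14  0.097]
yellow_top 0.63 [306.2 217.4] [ 0.5   -0.161  0.09 ] [ 0.508 -0.166  0.04 ]
yellow_top 0.49 [200.2 189. ] [0.598 0.23  0.09 ] [0.599 0.231 0.088]
scene [1.25813582 0.62882004 1.14815056]
rocker_mid 0.82 [365.7 224.9] [0.494 0.277 0.088] [0.493 0.277 0.087]
rocker_mid 0.73 [248.7 274.1] [0.819 0.155 0.088] [0.8   0.134 0.041]
green_top 0.68 [303.9 222.6] [0.603 0.151 0.09 ] [0.607 0.154 0.095]
blue_top 0.17 [339.1 240.3] [0.585 0.256 0.09 ] [0.573 0.25  0.073]
yellow_top 0.56 [327.1 235.9] [0.595 0.224 0.09 ] [0.598 0.227 0.096]
stop_top 0.74 [329.6 204.1] [0.504 0.161 0.088] [0.508 0.163 0.093]
0.7
```

```bash
python3 -c "
import cv2
a=cv2.imread('pics/top.png')[120:300,130:400]; cv2.imwrite('pics/topc.png',cv2.resize(a,None,fx=2.9,fy=2.9,interpolation=cv2.INTER_CUBIC))"
```

```text
(no output)
```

View pics/topc.png

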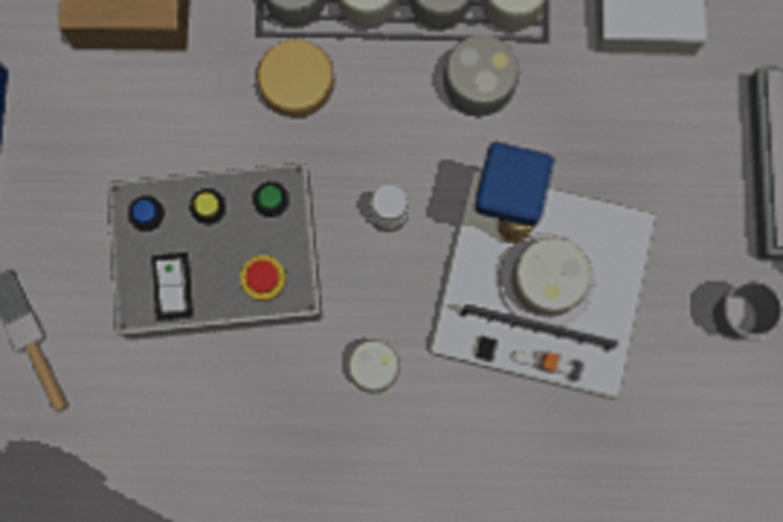

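View pics/scene.png

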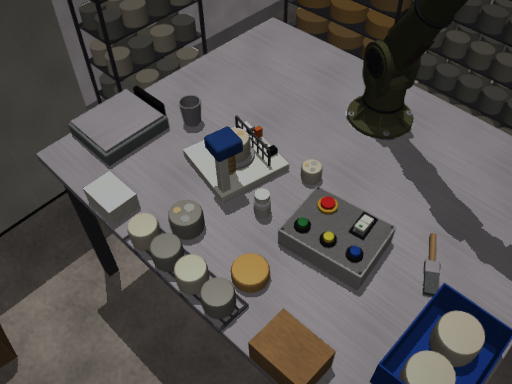

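The pictures show the console at left: green at (223,188), the rocker at (189,218) and red beside it. The machine is at right with the orange tab near (320,245); yaws are about +0.11 (console) and -0.22 (machine). Next, closer looks with the wrist camera.

Run:
```python
from h import *
print(np.array(vision.camera_info("wrist")["hand_eye"]).round(3).tolist())
ctrl.close_gripper()
H={"tab_top":.078,"rocker_mid":.088,"green_top":.09,"blue_top":.09,"yellow_top":.09,"stop_top":.088}
for nm,pos,yaw,ks in [("wc",[.50,.21,.30],.11+np.pi,["rocker_mid","green_top","blue_top","yellow_top","stop_top"]),("wm",[.37,-.23,.27],-.22+np.pi,["tab_top"])]:
    for y in (yaw,yaw-np.pi):
        q=ctrl.ik(pos,down(y)); print(nm,y,None if q is None else np.round(q,2))
    try: ctrl.movep(pos,down(yaw))
    except ctrl.Unreachable: ctrl.movep(pos,down(yaw-np.pi))
    c=cam("wrist"); im,dep=vision.grab_frame("wrist"); cv2.imwrite(f"pics/{nm}.png",im); np.savez(f"{nm}.npz",dep=dep,R=c[2],t=c[3])
    for k in ks:
        for r in models.recognise("wrist",k)[:2]:
            p=r["point"]; print(k,round(r["p"],2),np.round(p,1),at_z(c,p,H[k]).round(4),at_depth(c,p,dep[int(p[1]),int(p[0])]).round(4))
print(get_state()["time"],get_state()["contact_force"])
```

```text
[[-0.0, -0.957, -0.291, 0.075], [1.0, -0.0, -0.001, -0.001], [0.001, -0.291, 0.957, -0.143], [0.0, 0.0, 0.0, 1.0]]
wc 3.251592653589793 [-0.31  0.33 -0.19  1.6   0.06  1.22  1.17]
wc 0.10999999999999988 [-0.79  0.36  0.5   1.61 -0.18  1.22 -1.71]
rocker_mid 0.85 [303.6 158.6] [0.4838 0.2666 0.088 ] [0.484  0.2668 0.087 ]
green_top 0.62 [203.4 238.2] [0.6051 0.1496 0.09  ] [0.6032 0.1501 0.0937]
blue_top 0.81 [320.7 234.1] [0.5817 0.305  0.09  ] [0.5797 0.3037 0.0945]
yellow_top 0.5 [301.5 162.1] [0.4881 0.2644 0.09  ] [0.4883 0.2646 0.0887]
stop_top 0.91 [209.  165.6] [0.5056 0.1505 0.088 ] [0.5047 0.1511 0.0921]
stop_top 0.57 [101.8 211.4] [0.5821 0.0152 0.088 ] [0.5865 0.0101 0.0782]
wm 2.921592653589793 [ 0.33  0.18  0.21  1.9  -0.04  1.07  1.9 ]
wm -0.2200000000000002 [-0.35  0.33  1.16  1.91 -0.34  1.12 -0.86]
tab_top 0.88 [275.9 182.8] [ 0.3917 -0.2117  0.078 ] [ 0.3944 -0.2116  0.0685]
5.375 [-0.41917927  0.12275667 -0.07473048]
```

```bash
python3 -c "
import cv2,numpy as np
a=[cv2.imread(f'pics/{n}.png')[90:290,60:400] for n in('wc','wm')]
cv2.imwrite('pics/w1.png',cv2.resize(a[0],None,fx=2.3,fy=2.3)); b=cv2.imread('pics/wm.png')[60:320,120:440];cv2.imwrite('pics/w2.png',cv2.resize(b,None,fx=2.3,fy=2.3))"
```

```text
(no output)
```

View pics/w1.png

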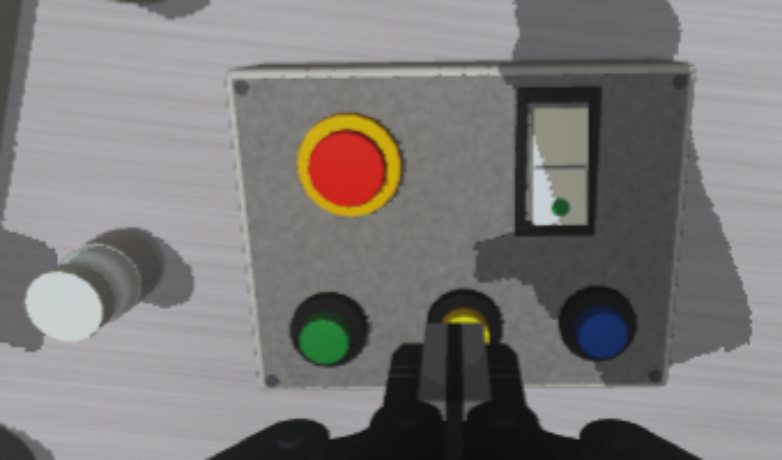

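View pics/w2.png

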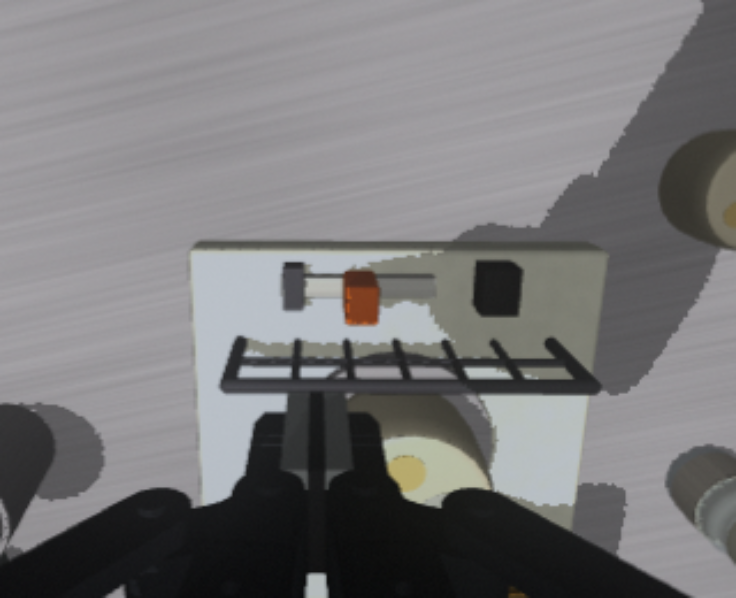

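The console view shows the rocker hinge line at pixel (303.5,162.6), its green dot at (303.5,180) and green at (201,238). The machine view shows the tab near (277,190), guide to its left, keeper to its right, with free space between. I'll refine the tab, rocker and green positions from depth and colour.

```bash
cat > seg.py <<'E'
from h import *
def load(nm):
    z=np.load(f"{nm}.npz"); c=cam("wrist"); return (c[0],c[1],z["R"],z["t"]),z["dep"],cv2.cvtColor(cv2.imread(f"pics/{nm}.png"),cv2.COLOR_BGR2HSV)
def cloud(c,dep):
    v,u=np.mgrid[:384,:512]; p=np.stack([u.ravel(),v.ravel()],1).astype(float)[:,None]
    n=cv2.undistortPoints(p,c[0],c[1])[:,0]; n=np.c_[n,np.ones(len(n))]*dep.ravel()[:,None]
    return (n@c[2].T+c[3]).reshape(384,512,3)
E
python3 - <<'E'
from seg import *
c,d,h=load("wm"); P=cloud(c,d)
m=cv2.inRange(h,(3,140,60),(18,255,255))>0; m[:, :200]=0; m[250:]=0
Q=P[m]; Q=Q[Q[:,2]>.074]; print("tab",m.sum(),len(Q),Q.mean(0).round(4))
r=cv2.minAreaRect((Q[:,:2]*1000).astype(np.float32)); print(r)
# base orientation & keeper
rot=lambda y:np.array([[np.cos(y),np.sin(y)],[-np.sin(y),np.cos(y)]])
g=P[(P[...,2]>.09)&(P[...,2]<.105)&(d>0)&(np.arange(384)[:,None]<235)]; g=g[(g[:,0]>.35)&(g[:,0]<.55)]
vx,vy,x0,y0=cv2.fitLine((g[:,:2]).astype(np.float32),cv2.DIST_HUBER,0,.001,.001).ravel(); print("gate dir",len(g),vx,vy,x0,y0,"yaw",np.arctan2(-vx*np.sign(vy),abs(vy)))
c,d,h=load("wc"); P=cloud(c,d)
g=cv2.inRange(h,(50,100,40),(80,255,255))>0
n,l,s,ce=cv2.connectedComponentsWithStats(g.astype(np.uint8))
for i in range(1,n):
    if s[i,4]>15: Q=P[l==i]; print("green",s[i],ce[i].round(1),np.median(Q,0).round(4), "top",((Q[Q[:,2]>.086].min(0)+Q[Q[:,2]>.086].max(0))/2).round(4) if (Q[:,2]>.086).any() else "")
print("rocker",at_z(c,(303.5,162.6),.088),P[163,303], "dot",P[180,303],P[185,303],P[150,303])
print("greenpx",at_z(c,(200.9,238.3),.09))
b=cv2.inRange(h,(105,130,40),(130,255,255))>0
Q=P[b&(P[...,2]>.086)]; print("blue",len(Q),(Q.min(0)+Q.max(0))/2)
E
```

```text
tab 303 235 [ 0.4029 -0.2129  0.0792]
((356.6161193847656, -208.9525909423828), (18.81716537475586, 116.41779327392578), 85.49042510986328)
gate dir 1063 0.22469619 0.9744289 0.4505245 -0.1745686 yaw -0.22663125
green [300 177   7   7  38] [303.2 179.8] [0.5095 0.2694 0.0932] top [0.5095 0.2692 0.0931]
green [190 226  22  23 402] [200.8 236.8] [0.6017 0.1466 0.0937] top [0.6035 0.1461 0.0911]
rocker [0.48877872 0.26727801 0.088     ] [0.48941801 0.26680997 0.0876091 ] dot [0.50975775 0.26920503 0.093051  ] [0.51611438 0.27017828 0.09328138] [0.47368955 0.26467751 0.08520978]
greenpx [0.60560335 0.14626229 0.09      ]
blue 2978 [0.57519143 0.37358558 0.26428405]
```

Run:
```python
from h import *
ey=np.array([.2247,.9744,0]); o=down(-.2266+np.pi)
tab=np.array([.403,-.213,0])
p=tab-ey*.034; T0=get_state()["time"]
ctrl.movep(list(p+[0,0,.14]),o); ctrl.movel(list(p+[0,0,.058]),max_speed=.1)
f0=np.array(get_state()["contact_force"]); print("f0",f0.round(2))
def F(): return np.array(get_state()["contact_force"])-f0
def S(): return (np.array(get_state()["tcp_pos"])-tab)@ey
z=np.array([0,0,.058]); s=-.034; hit=None
while s<.06:
    st=.002 if hit is None else .0015
    if hit is not None and s<hit+.024: st=hit+.024-s
    s+=st; ctrl.movel(list(tab+ey*s+z),max_speed=.04); f=F(); fy=-f@ey
    print(round(s,4),round(S(),4),f.round(1),round(fy,1))
    if hit is None and fy>1.2: hit=s
    if fy>12: break
    if hit is None and s>0: print("no contact"); break
print(T0,get_state()["time"])
```

```text
f0 [ 0.14 -0.18 -0.08]
-0.032 -0.0318 [-0.2 -0.8 -0.2] 0.8
-0.03 -0.0298 [ 0.1 -0.7  0.1] 0.6
-0.028 -0.0278 [ 0.1  1.1 -0. ] -1.0
-0.026 -0.0259 [-0.3 -0.4  1.1] 0.5
-0.024 -0.0239 [-0.6 -1.1  0.4] 1.2
0.0 0.0004 [-0.6  0.8  0.9] -0.7
0.0015 0.0015 [-0.   0.1 -0.5] -0.1
0.003 0.0029 [ 0.  -1.   0.1] 1.0
0.0045 0.0045 [ 0.  -1.7  0.5] 1.7
0.006 0.0062 [-0.3 -0.8  0.1] 0.8
0.0075 0.0077 [-1.2 -1.3 -0.4] 1.5
0.009 0.0092 [-0.6 -0.8 -0.3] 0.9
0.0105 0.0107 [-0.7 -1.  -0.5] 1.1
0.012 0.0122 [-0.3 -2.2  0.1] 2.3
0.0135 0.0134 [-0.7 -1.3  0.5] 1.5
0.015 0.0136 [-2.4 -7.2 -0.2] 7.6
0.0165 0.0138 [ -3.4 -10.5  -0.3] 11.0
0.018 0.014 [ -4.3 -15.7  -1.9] 16.3
5.375 11.9333
```

Run:
```python
from h import *
ey=np.array([.2247,.9744,0]); t=np.array(get_state()["tcp_pos"])
ctrl.movel(list(t-ey*.012),max_speed=.06); ctrl.movel(list(t-ey*.012+[0,0,.10]),max_speed=.15)
ctrl.movep([.37,-.23,.27],down(-.2266+np.pi))
c=cam("wrist"); im,dep=vision.grab_frame("wrist"); cv2.imwrite("pics/wm2.png",im); np.savez("wm2.npz",dep=dep,R=c[2],t=c[3])
cv2.imwrite('pics/w3.png',cv2.resize(im[60:320,120:440],None,fx=2.3,fy=2.3))
from seg import *
for n in("wm","wm2"):
    c,d,h=load(n); P=cloud(c,d); m=cv2.inRange(h,(3,140,60),(18,255,255))>0; m[:, :200]=0; m[210:]=0
    Q=P[m&(P[...,2]>.074)&(P[...,2]<.085)]; print(n,np.median(Q,0))
print(get_state()["time"])
```

```text
wm [ 0.40328048 -0.21289146  0.07790174]
wm2 [ 0.41040437 -0.17918965  0.07789261]
13.7583
```

View pics/w3.png

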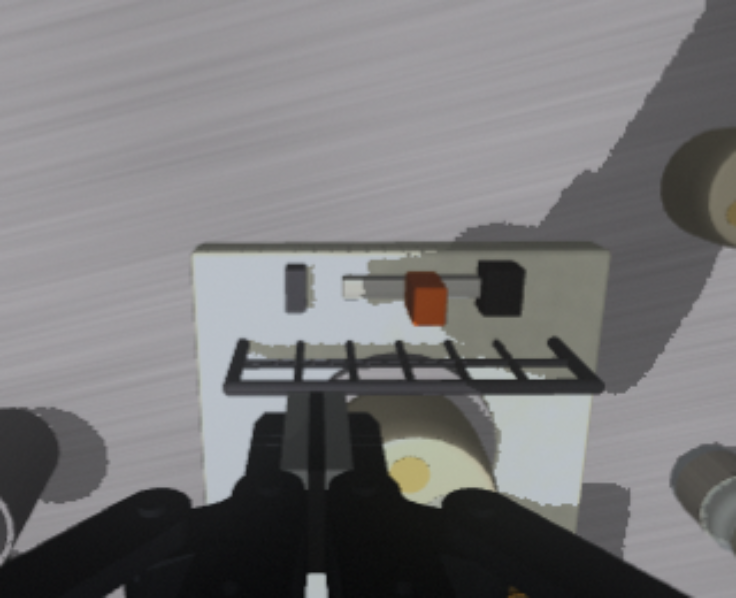

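The bolt bar now sits in the keeper: the tab moved 34 mm and met a hard stop. Next is the rocker.

```bash
cat >> h.py <<'E'
def press(xy,z0,zmin,fmax,step=.001):
    ctrl.movel([*xy,z0],max_speed=.1); f0=np.array(get_state()["contact_force"]); z=z0
    while z>zmin:
        z-=step; ctrl.movel([*xy,z],max_speed=.04); s=get_state(); f=np.array(s["contact_force"])-f0
        print(round(z,4),round(s["tcp_pos"][2],4),f.round(1))
        if f[2]>fmax: break
E
python3 - <<'E'
from h import *
ex=np.array([np.cos(.11),np.sin(.11)]); mid=np.array([.4885,.267]); xy=mid+ex*.024; o=down(.11+np.pi)
ctrl.movep([*xy,.2],o); ctrl.movel([*xy,.12],max_speed=.15)
press(xy,.100,.078,14)
ctrl.movel([*xy,.14],max_speed=.15)
print(get_state()["time"])
ctrl.movep([.47,.21,.28],o)
c=cam("wrist"); im,dep=vision.grab_frame("wrist"); cv2.imwrite("pics/wc2.png",im); np.savez("wc2.npz",dep=dep,R=c[2],t=c[3])
cv2.imwrite('pics/w4.png',cv2.resize(im[90:310,60:400],None,fx=2.3,fy=2.3))
from seg import *
P=cloud(c,dep)
for s in(-24,-15,15,24):
    q=np.array([*(mid+ex*s/1000),.088]); D=np.linalg.norm(P[...,:2]-q[:2],axis=2); print(s,P[D<.003].mean(0).round(4))
h=cv2.cvtColor(im,cv2.COLOR_BGR2HSV); g=cv2.inRange(h,(50,100,40),(80,255,255))>0
n,l,s,ce=cv2.connectedComponentsWithStats(g.astype(np.uint8))
for i in range(1,n):
    if s[i,4]>15: Q=P[l==i]; Q=Q[Q[:,2]>.087]; print(s[i],ce[i].round(1),((Q.min(0)+Q.max(0))/2).round(4) if len(Q) else "")
print(get_state()["time"])
E
```

```text
0.099 0.0995 [ 1.  -0.2 -0.6]
0.098 0.098 [ 1.   0.2 -0.1]
0.097 0.0969 [-0.7  0.5 -0.7]
0.096 0.0959 [ 0.9  0.6 -0.7]
0.095 0.095 [1.2 0.  0.5]
0.094 0.0941 [1.  0.3 0.4]
0.093 0.0931 [1.5 1.  1.6]
0.092 0.0919 [2.4 0.4 1. ]
0.091 0.0908 [0.9 0.3 0.7]
0.09 0.0898 [ 1.5 -0.6 -0.2]
0.089 0.0889 [ 2.7  0.1 -0.7]
0.088 0.0879 [ 1.  -0.1  1.4]
0.087 0.087 [ 1.2 -1.3  1.4]
0.086 0.086 [ 2.7 -0.   2.1]
0.085 0.0851 [3.1 0.6 2.7]
0.084 0.0845 [ 2.6 -1.   6.6]
0.083 0.0843 [-0.1 -1.2 12.7]
0.082 0.0841 [-1.7 -2.7 20.9]
21.725
-24 [0.4647 0.2643 0.0937]
-15 [0.4736 0.2651 0.0918]
15 [0.5036 0.2686 0.0848]
24 [0.5121 0.2697 0.0836]
[299 204   7   6  35] [302.2 206.7] [0.3955 0.2011 0.4218]
[186 253  24  23 404] [198.  263.9] [0.5373 0.1595 0.2067]
22.45
```

View pics/w4.png

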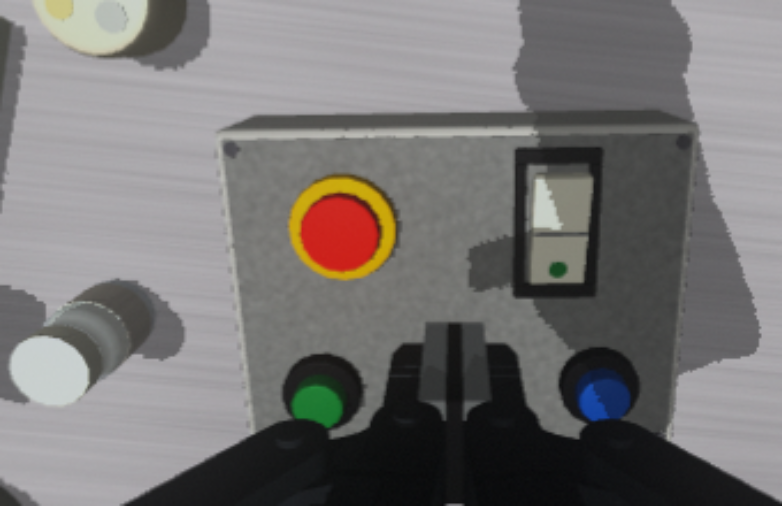

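The rocker has tipped fully: the far half is down, at a slope of 0.21. Now the green button.

Run:
```python
from h import *
xy=np.array([.6042,.1462]); o=down(.11+np.pi)
ctrl.movep([*xy,.2],o); ctrl.movel([*xy,.115],max_speed=.15)
press(xy,.100,.076,14)
ctrl.movel([*xy,.13],max_speed=.1); ctrl.movel([*xy,.25],max_speed=.15)
ctrl.movep([.45,.21,.30],o)
c=cam("wrist"); im,dep=vision.grab_frame("wrist"); vision.grab_frame("scene")
cv2.imwrite('pics/w5.png',cv2.resize(im,None,fx=1.5,fy=1.5))
from seg import *
P=cloud(c,dep)
for q in ([.6042,.1462],[.581,.304]):
    D=np.linalg.norm(P[...,:2]-q,axis=2); print("top z",np.median(P[(D<.008)&(P[...,2]<.12)],0).round(4))
print(get_state()["time"],get_state()["contact_force"])
```

```text
0.099 0.0994 [ 0.3  1.1 -0.1]
0.098 0.098 [0.9 1.4 0.1]
0.097 0.0969 [ 0.2 -0.5  0.7]
0.096 0.0959 [0.4 0.1 0. ]
0.095 0.0949 [ 0.   1.2 -0.4]
0.094 0.0941 [-0.4  0.3  1.4]
0.093 0.0931 [2.3 1.  1.2]
0.092 0.092 [0.3 0.7 1.5]
0.091 0.0911 [1.3 1.5 2.6]
0.09 0.09 [1.6 0.9 3.2]
0.089 0.089 [1.9 1.  3.1]
0.088 0.088 [1.4 1.1 3.1]
0.087 0.087 [1.9 1.4 3.8]
0.086 0.0862 [1.4 0.6 5.7]
0.085 0.086 [-1.7 -0.2 12.1]
0.084 0.0859 [-3.3 -1.3 18.1]
top z [0.6031 0.1468 0.0942]
top z [0.5809 0.3039 0.094 ]
30.575 [-0.22395949  0.45086664  0.22628731]
```

View pics/w5.png

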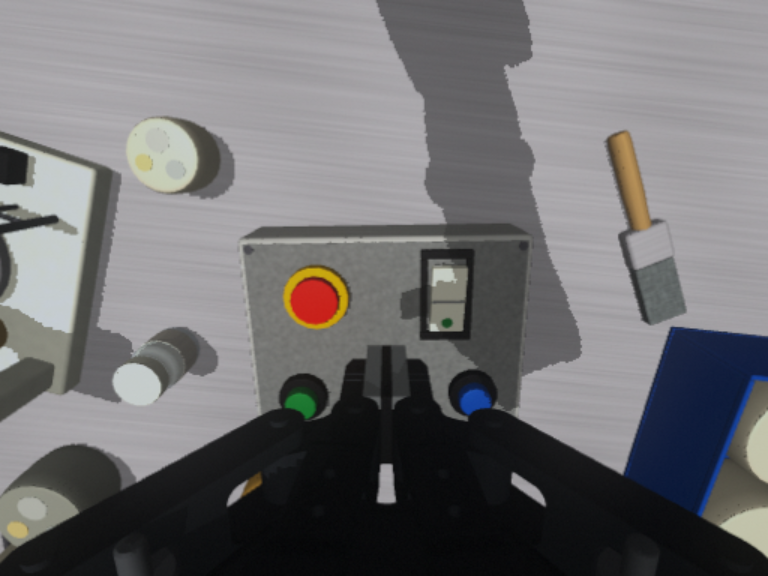

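The green button travelled 8 mm to a hard stop and came back out. The rocker is still on, and nothing has been disturbed.

```bash
python3 -c "
from station import ticket; print(ticket.close_job())"
```

```text
the job is handed in; nothing more can be done
None
```

The job is handed in: bolt home, rocker fully on, and green pressed fully in and released, in that order, with no other button touched and the arm clear after about 31 s of robot time.

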